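# Pop the fuse hatch

### The arm

A 6-joint arm with a two-finger parallel gripper is mounted at the origin on a cart in front of the work surface, level with it; the furniture and walls round the work are solid. World frame = base frame: x ahead of the robot, y to its left, z up, the work surface at z = 0. Lengths are in mm, angles in rad, forces in N, time in s.
With the tool pointing down it reaches from about 425 to 950 mm from the base axis. Payload 14.7 kg.
Tool frame: the origin (TCP) lies at the very end of the fingers, on their centre line; the grasp point (between the pads) lies 19 mm behind it; z points along the fingers, y is the direction in which the jaws open and shut (so a half turn about z gives the same grasp; the last joint's range is limited). The gripper opens to 85 mm and grips with 20 to 120 N. Pads are 22 mm wide; open, the fingers measure 114 mm over their backs; the gripper's body (76 mm by 85 mm) begins 54 mm behind the grasp point. The pads swing forward as they close: fully open they stand 13 mm farther back than shut.
Start: joints at [1.134, 0.48, 1.596, -0, 1.065, -0.047], TCP at [246.978, 601.244, 231.297] pointing down, gripper open.
Joint ranges: [-2.75, 2.75], [-0.82, 2.05], [0.23, 2.67], [-1.56, 4.7], [0.09, 2.69], [-2.92, 2.92]. Speed limits (rad/s): [1.89, 1.89, 2.39, 3.01, 3.01, 3.01].

### API

Orientations are given as a 3x3 rotation matrix whose columns are the frame's x, y, z axes.
In Python, from rig import bot gives the robot as it stands.
- The arm moves only by the shell command python3 -m jog 'ROWS' [OPENING] [FORCE]. ROWS is text: rows parted by semicolons, each of 6 numbers parted by spaces: the shift along the tool's x, y, z in cm, then the turn, a rotation vector about the tool's x, y, z in rad. A call has 1 to 5 rows; each row shifts and turns the pose as measured when the row begins, along the tool's axes as they then stand; what a row does not reach is not made up. A row lasts 1/12 s, in which the tool goes at most 41.7 mm and 7.16 degrees, less where a joint would pass 70% of its speed; a pose out of reach is approached as far as the arm can. A call is refused whole if a number of a shift passes 4.17 or a number of a turn 0.125, either way. A call with a gripper value outside its range is refused whole. OPENING is the finger opening in cm, from 0 to 8.54, set as the call begins (- or left out, the last holds). The fingers move at their own pace and stop on an object; FORCE is the grip in N (left out, the last holds). Time passes only in rows, so rows that do not move let the fingers close. It gives the time, the measured TCP pose, the force and the opening at its end, in the units of the state.
- bot.get_obs(): the state, without advancing time (a new reading comes with each control period).
- bot.camera(name): name is "scene" or "top"; returns (picture, depth): 480x640x3 uint8, red, green, blue; 480x640 float32, mm along the optical axis (not along the pixel's ray), 0 where there is no reading.
- bot.camera_model(name): a dict with "fx", "fy", "cx", "cy" (pixels), "R" (3x3) and "t" (3): a world point X has camera coordinates R X + t. Camera axes: x right, y down, z forward; pixel columns grow to the right and rows downward; lengths in mm; the calibration is good to about 2 mm. A picture is of the moment at which its call begins. camera_model takes no time and is no camera call.
- bot.job_done(): hands the job in, once; it reports no verdict.
Trained networks look in the newest picture that a camera, given by its name, has taken for a name from the list of things; names that differ only in an ending like _2 or _b are one class to them, and where a whole thing is asked for, a point or a joint stands for the part that bears it (a point fixed in the world has none). Each returns a list of dicts, best first, with "confidence" (0 to 1); they miss things now and then, are a little off and sometimes report something else, mostly with a low value. They report only what shows in the picture. A call takes as long as a camera call.
- bot.search_frame(name, camera): "point" ([x, y, z] in mm, in world coordinates, good to about 4 mm: the middle of the surface that is visible of it).
The state is a dict: "time": time; "joint_positions": joint angles; "qvel": joint speeds; "joint_efforts": joint torques, N m; "tcp_pos": TCP position; "tcp_rot": TCP orientation; "force": force on the tool from outside, world axes, zero at the start; "moment": the same for the moment, N m; "gripper_width": finger opening in mm.
Only numpy, scipy, OpenCV 4.12 (cv2) and the standard library are available. Lean on these libraries where they do the work, as an engineer would, in place of code of your own. Each camera call takes 0.05 s, during which the arm holds its last target. There are 200 camera calls.

### The job

Two small grey boxes stand on the bench: the narrow one is the fuse box, the wide one the battery box. With the fingertips press the fuse box's lid down once, where its ribbed pad is, until its push-push latch trips, then take the hand up and away so that the lid springs open by itself; once it is open, keep clear for a couple of seconds to see that it stays open. Leave the battery box's lid shut, and do not pick up, shift or knock over the small things that lie around.

Things in the scene. Friction and masses are not known exactly. Their poses are not given: they have to be found in the camera images.
- fuse_box: The narrow box, painted grey, fixed to the bench: 130 deep (x) x 80 wide (y) x 52 mm high. Origin: centre of its underside, at bench height. Its x axis points from the lid's free front edge to its hinge (usually away from the robot), z up. A round black cable gland sticks out 11 mm at the hinge side (+x).
- fuse_pad (a point): The point to press: middle of the ribbed black pad (28 mm wide, 21 mm deep) on top of the fuse lid, 69 mm from the hinge line, 18 mm from the free front edge, 67 mm above the bench while shut. Moves with the lid. The lid is 89 mm long (x) x 44 mm wide (y) and stands 14 mm proud of the box's rim, so a finger pressing it does not meet the rim.
- fuse_hinge (a point): Middle of the fuse lid's hinge line, 56 mm above the bench, 42 mm behind the box's centre (box +x). The hinge line lies along the box's y axis.
- fuse_hatch (a joint): Angle of the fuse lid (rad): about 0.015 shut; negative while pressed, to a hard stop at about -0.09 (pad 6 mm lower); 1.2 fully open, leaning to the hinge side. The latch trips at about -0.055 to -0.07, so press to the stop. A press on the pad takes 3 to 5 N, rising steeply at the stop. After a shallower press it comes back shut. Once tripped and let go, it rises in about 2 s, damped.
- fuse_latch (a joint): Sideways position (m) of the latch's small striker pin under the fuse lid, out of reach from outside: 0 before the press, 0.005 to 0.009 after one full press, 0.013 to 0.017 after a second one (which latches the lid shut again).
- battery_box: The wide box, same build, 130 x 134 x 52 mm, fixed to the bench. Origin: centre of its underside; axes as for the fuse box. It may stand left or right of the fuse box.
- battery_hatch (a joint): Angle of the battery lid (89 x 98 mm), with the same latch: about 0.015 shut, negative while pressed. To be left shut.
- terminal_strip: White terminal strip, 20 x 61 x 21 mm, loose, lying in front of the fuse box. Origin: centre of its underside.
- gauge_block: Pale metal block, 36 x 36 x 30 mm, loose, in front of the battery box. Origin: centre of its underside.
- tape_measure: Brassy tape measure on its foot, 30 x 68 x 58 mm, loose, between the boxes. Origin: centre of its underside.
- potting_tub: Small open black plastic tub, 34 x 62 x 28 mm, loose, between the boxes. Origin: centre of its underside.

How it is judged (in metres and radians):
On the way, in this order (a step that is already met when the one before it is completed fails the run):
1. the fuse lid is pressed deep in with the fingers, so that the latch shifts (value of joint fuse_hatch below -0.045 rad and value of joint fuse_latch above 0.001 m and contact force between the fingers and fuse_box above 0.5 N).
2. the fuse lid has sprung open and stays open for 1.5 s with the robot clear of the box (value of joint fuse_hatch above 0.9 rad and contact force between each of the arm, the fingers and fuse_box below 0.1 N), for 1.5 s.
At the end, for the whole second after the job is handed in: The fuse lid stands open beyond 1.0 rad, at rest, after exactly one press of its latch; the battery lid is shut (between -0.03 and 0.05 rad) (value of joint fuse_hatch above 1 rad and velocity of joint fuse_hatch between -0.05 and 0.05 rad/s and value of joint fuse_latch between 0.003 and 0.0115 m and value of joint battery_hatch between -0.03 and 0.05 rad); the robot touches nothing.
It fails at once if the fuse latch is pressed a second time (value of joint fuse_latch above 0.0115 m).
It fails at once if the battery lid is pressed or opened (value of joint battery_hatch below -0.03 rad or value of joint battery_hatch above 0.05 rad).
It fails at once if a small thing nearby is shifted by more than 20 mm, lifted or knocked over (distance of any of terminal_strip, gauge_block, tape_measure, potting_tub from where it was at the start of the episode above 0.02 m or angle between any of tape_measure, terminal_strip, gauge_block, potting_tub's own z axis and vertical above 0.5 rad).
It also fails if it takes over 29 s, if anything falls off the work surface, if the arm or the gripper's body presses on something with over 40 N, if the wrist force passes 120 N, or if a joint passes its speed limit or range.

## Working session

There is one attempt and no reset: what is moved stays moved. The work goes in short steps, Python scripts to look and compute and a shell command to move; the robot and the scene stay as the last step left them, time stands still between calls to the robot, and variables do not carry over. Pictures are saved under pics/ and viewed, about 8 in all and at most 12, crops included, and the job is handed in when it is done.

```bash
mkdir -p pics; python3 - <<'E'
from rig import bot
import cv2,numpy as np
for c in("scene","top"):
    p,d=bot.camera(c); cv2.imwrite(f"pics/{c}1.png",p[:,:,::-1]); np.save(f"pics/{c}1.npy",d)
    for n in("fuse_pad","fuse_box","battery_box","fuse_hinge"):
        print(c,n,[(np.round(r["point"]),round(r["confidence"],2)) for r in bot.search_frame(n,c)[:3]])
for n in("terminal_strip","gauge_block","tape_measure","potting_tub"):
    print(n,[(np.round(r["point"]),round(r["confidence"],2)) for r in bot.search_frame(n,"top")[:2]])
o=bot.get_obs();print(o["time"],o["tcp_pos"],np.round(o["tcp_rot"],3),o["gripper_width"],o["force"])
E
```

```text
scene fuse_pad [(array([549., 258.,  62.]), 0.75)]
scene fuse_box [(array([543., 241.,  49.]), 0.72)]
scene battery_box [(array([ 474., -288.,   56.]), 0.62)]
scene fuse_hinge [(array([550., 254.,  63.]), 0.66)]
top fuse_pad []
top fuse_box [(array([560., 258.,  64.]), 0.73), (array([554., 255.,  51.]), 0.61)]
top battery_box [(array([ 498., -273.,   53.]), 0.74)]
top fuse_hinge [(array([558., 257.,  71.]), 0.9)]
terminal_strip [(array([471., 290.,  13.]), 0.6)]
gauge_block [(array([ 404., -294.,   28.]), 0.61)]
tape_measure [(array([489.,  59.,  57.]), 0.61)]
potting_tub [(array([458., -53.,  -1.]), 0.83)]
0.7 [246.97488282 601.25018033 231.30672003] [[-0.925  0.38  -0.   ]
 [ 0.38   0.925  0.   ]
 [ 0.     0.    -1.   ]] 85.26031336121449 [-0.05803955  0.37282382 -0.54363978]
```

View pics/top1.png

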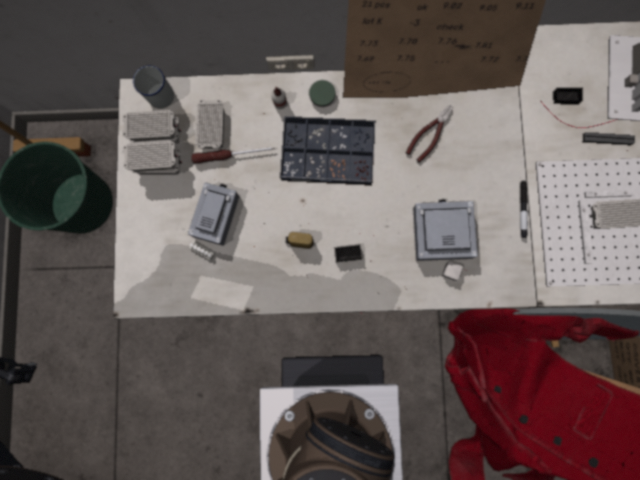

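View pics/scene1.png

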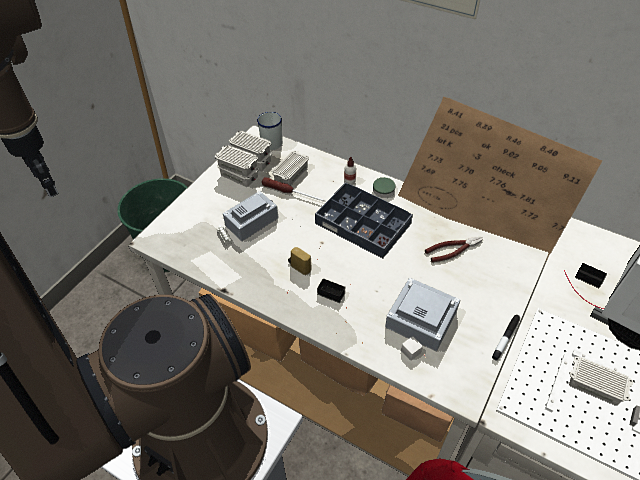

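The top view shows the fuse box at about (213,213), turned slightly, with its pad near (207,224). The terminal strip is in front of it at (201,251) and the battery box is on the right at (447,232). Next I'll measure the lid from depth and zoom in.

```bash
cat > h.py <<'E'
import numpy as np,cv2
from rig import bot
def cloud(c,d):
    m=bot.camera_model(c);v,u=np.mgrid[:480,:640]
    P=np.stack([(u-m["cx"])/m["fx"]*d,(v-m["cy"])/m["fy"]*d,d],-1)
    return (P-np.array(m["t"]))@np.array(m["R"])
def px(c,X):
    m=bot.camera_model(c);q=np.array(m["R"])@X+m["t"];return q[0]/q[2]*m["fx"]+m["cx"],q[1]/q[2]*m["fy"]+m["cy"]
E
python3 - <<'E'
from h import *
for c,(u0,v0,u1,v1) in(("top",(175,170,255,270)),("scene",(205,175,295,255))):
    W=cloud(c,np.load(f"pics/{c}1.npy"))
    near=(abs(W[...,0]-555)<110)&(abs(W[...,1]-257)<90)
    for lo,hi in((60,80),(40,58),(40,80)):
        k=near&(W[...,2]>lo)&(W[...,2]<hi);P=W[k]
        r=cv2.minAreaRect(P[:,:2].astype(np.float32))
        print(c,lo,hi,k.sum(),np.median(P[:,2]).round(1),np.round(r[0]),np.round(r[1]),round(r[2],1))
        if lo==60:
            b=cv2.boxPoints(r);print(np.round(b).tolist())
    print("bench z",np.median(W[near&(abs(W[...,2])<15)][:,2]))
    im=cv2.imread(f"pics/{c}1.png")[v0:v1,u0:u1]
    im=cv2.resize(im,None,fx=5,fy=5,interpolation=cv2.INTER_CUBIC);cv2.imwrite(f"pics/{c}1c.png",im)
a=cv2.imread("pics/top1c.png");b=cv2.imread("pics/scene1c.png")
h=max(a.shape[0],b.shape[0]);f=lambda i:cv2.copyMakeBorder(i,0,h-i.shape[0],0,0,0)
o=cv2.hconcat([f(a),f(b)]);cv2.imwrite("pics/crop1.png",cv2.resize(o,None,fx=.94,fy=.94) if o.shape[1]>800 else o);print(o.shape)
E
```

```text
top 60 80 737 66.5 [555. 256.] [67. 99.] 71.9
[[497.0, 240.0], [592.0, 209.0], [613.0, 273.0], [518.0, 304.0]]
top 40 58 1106 51.8 [561. 258.] [ 81. 135.] 72.3
top 40 80 1867 54.7 [561. 258.] [ 81. 135.] 72.3
bench z 0.35221062477816184
scene 60 80 429 67.4 [547. 261.] [ 61. 109.] 74.3
[[486.0, 247.0], [591.0, 217.0], [608.0, 276.0], [503.0, 305.0]]
scene 40 58 690 52.1 [572. 291.] [152. 142.] 72.7
scene 40 80 1154 55.1 [572. 291.] [152. 142.] 72.7
bench z 1.4759956525376765
(500, 850, 3)
```

View pics/crop1.png

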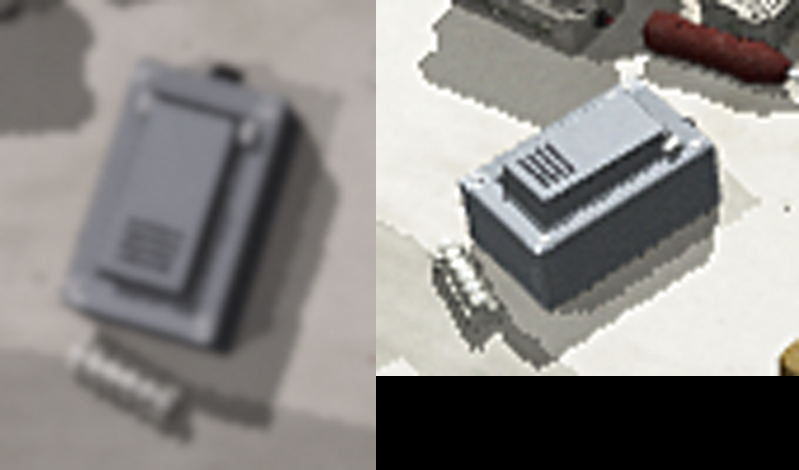

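The box is turned about -17.7° and its rectangle is 81x135, which matches the given size. The pad is clearly visible, at top pixel ≈(207.5,222) and scene pixel ≈(241.5,210). I'll check the pad from two views while starting the transfer.

```bash
python3 - <<'E'
from h import *
T={c:bot.camera_model(c) for c in("top","scene")}
uv={"top":(207.5,221.9),"scene":(241.4,210.1)}
A=[];b=[]
for c,m in T.items():
    x,y=(uv[c][0]-m["cx"])/m["fx"],(uv[c][1]-m["cy"])/m["fy"];R=np.array(m["R"]);t=np.array(m["t"])
    A+=[R[0]-x*R[2],R[1]-y*R[2]];b+=[x*t[2]-t[0],y*t[2]-t[1]]
    W=cloud(c,np.load(f"pics/{c}1.npy"));print(c,W[round(uv[c][1]),round(uv[c][0])].round(1))
print("tri",np.linalg.lstsq(np.array(A),np.array(b),rcond=None)[0].round(1))
u=np.array([.953,-.305]);print("box",np.array([561,258])-27*u)
print([np.round(px(c,np.array([535,266,67])),1) for c in T])
E
python3 -m jog '-3.58 -1.82 0 0 0 0;-3.58 -1.82 0 0 0 0;-3.58 -1.82 0 0 0 0;-3.58 -1.82 0 0 0 0;-3.58 -1.82 0 0 0 0' 0 60
python3 -m jog '-3.58 -1.82 0 0 0 0;-3.58 -1.82 0 0 0 0;-3.58 -1.82 0 0 0 0;-3.58 -1.82 0 0 0 0;-3.58 -1.82 0 0 0 0'
```

```text
top [531.9 262.5  68.7]
scene [531.8 268.9  69.2]
tri [530.5 264.1  72.6]
box [535.269 266.235]
[array([206.7, 220.9]), array([242.7, 210.2])]
time: 1.12
tcp_pos: [377.1, 450.4, 230.7]
tcp_rot: [[-0.929, 0.371, -0.0], [0.371, 0.929, 0.003], [0.001, 0.003, -1.0]]
force: [0.9, 0.4, 0.3]
gripper_width: 25.6
time: 1.53
tcp_pos: [513.9, 292.4, 231.3]
tcp_rot: [[-0.929, 0.369, 0.002], [0.369, 0.929, 0.005], [0.0, 0.005, -1.0]]
force: [0.6, 0.4, -0.1]
gripper_width: -0.1
```

```bash
python3 -m jog '-1.4 -0.9 2 0 0 0;-1.0 -0.6 2.5 0 0 0;0 0 2.5 0 0 0;0 0 2 0 0 0;0 0 0 0 0 0'
python3 -m jog '0 0 0 0 0 0;0 0 0 0 0 0'
python3 - <<'E'
from h import *
im=[]
for c in("top","scene"):
    p,d=bot.camera(c);p=p[:,:,::-1].copy();t=bot.get_obs()["tcp_pos"]
    print(c,t,np.round(px(c,t),1))
    u,v=map(int,px(c,np.array([533,265,67])))
    im.append(cv2.resize(p[v-45:v+45,u-40:u+40],None,fx=5,fy=5,interpolation=cv2.INTER_CUBIC))
cv2.imwrite("pics/crop2.png",cv2.hconcat(im))
E
```

```text
time: 1.95
tcp_pos: [540.3, 261.2, 140.6]
tcp_rot: [[-0.926, 0.378, 0.01], [0.378, 0.926, 0.006], [-0.007, 0.01, -1.0]]
force: [-1.0, 0.0, 0.0]
gripper_width: 0.1
time: 2.12
tcp_pos: [540.1, 261.0, 140.9]
tcp_rot: [[-0.926, 0.378, 0.008], [0.378, 0.926, 0.006], [-0.006, 0.008, -1.0]]
force: [0.6, -0.5, -0.2]
gripper_width: -0.0
top [540.41109877 261.31166276 141.35653015] [200.8 212.6]
scene [540.6057352  261.45911276 141.62749365] [241.8 189.6]
```

View pics/crop2.png

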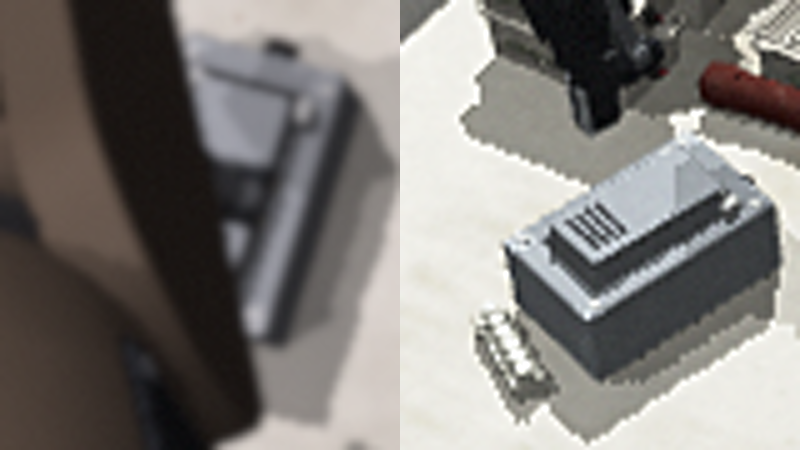

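In the scene crop the closed fingertips are at about (590,125), which agrees with the projected TCP, hovering above the pad at (595,222). I'll correct by about 7 mm and descend to just above the pad.

```bash
python3 -m jog '0.7 0.15 2 0 0 0;0 0 2 0 0 0;0 0 1.5 0 0 0;0 0 0.4 0 0 0;0 0 0 0 0 0'
```

```text
time: 2.63
tcp_pos: [539.1, 269.7, 88.3]
tcp_rot: [[-0.927, 0.375, 0.021], [0.376, 0.927, 0.011], [-0.015, 0.019, -1.0]]
force: [0.4, -0.9, 0.9]
gripper_width: 0.1
```

```bash
python3 -m jog '0.4 -0.7 0 0.018 0.015 0;0 0 0.5 0 0 0;0 0 0.3 0 0 0;0 0 0 0 0 0'
```

```text
time: 2.97
tcp_pos: [533.8, 265.4, 83.4]
tcp_rot: [[-0.927, 0.375, 0.003], [0.375, 0.927, 0.001], [-0.002, 0.002, -1.0]]
force: [0.4, -0.4, -0.8]
gripper_width: -0.2
```

```bash
python3 -m jog '0 0 0.7 0 0 0;0 0 0.7 0 0 0;0 0 0.4 0 0 0;0 0 0.2 0 0 0'
```

```text
time: 3.3
tcp_pos: [534.9, 265.9, 62.9]
tcp_rot: [[-0.927, 0.375, 0.005], [0.375, 0.927, 0.002], [-0.004, 0.004, -1.0]]
force: [-3.4, 2.8, 6.3]
gripper_width: 0.2
```

Contact is at 6.3 N and the pad is about 4 mm down. I'll press on to the stop.

```bash
python3 -m jog '0 0 0.3 0 0 0;0 0 0.3 0 0 0'
```

```text
time: 3.47
tcp_pos: [535.0, 266.5, 58.9]
tcp_rot: [[-0.927, 0.375, 0.006], [0.375, 0.927, 0.003], [-0.004, 0.005, -1.0]]
force: [-24.2, -8.7, 99.7]
gripper_width: -0.5
```

The force is 100 N, so it's hard against the stop. Retreating straight up.

```bash
python3 -m jog '0 0 -2 0 0 0;0 0 -4 0 0 0;0 0 -4 0 0 0;0 0 -4 0 0 0;0 0 -4 0 0 0'; python3 -m jog '2 0 -3.5 0 0 0;3 0 -2.5 0 0 0;3.5 0 0 0 0 0;3.5 0 0 0 0 0;2 0 0 0 0 0'
```

```text
time: 3.88
tcp_pos: [529.3, 263.9, 236.7]
tcp_rot: [[-0.927, 0.375, -0.009], [0.375, 0.927, -0.003], [0.007, -0.006, -1.0]]
force: [1.2, 0.5, 0.3]
gripper_width: 0.2
time: 4.3
tcp_pos: [403.2, 318.2, 309.2]
tcp_rot: [[-0.925, 0.381, 0.006], [0.381, 0.925, 0.004], [-0.004, 0.006, -1.0]]
force: [0.6, 2.0, 0.5]
gripper_width: 0.0
```

Wait about 2.5 s, then look.

```bash
Z='see below'; for i in 1 2 3 4 5 6; do python3 -m jog '0 0 0 0 0 0;0 0 0 0 0 0;0 0 0 0 0 0;0 0 0 0 0 0;0 0 0 0 0 0' | head -2 | tail -1; done
python3 - <<'E'
from h import *
p,d=bot.camera("scene");cv2.imwrite("pics/scene3.png",cv2.resize(p[150:300,170:390,::-1],None,fx=3.5,fy=3.5,interpolation=cv2.INTER_CUBIC))
W=cloud("scene",d);k=(abs(W[...,0]-580)<90)&(abs(W[...,1]-257)<70)&(W[...,2]>75)&(W[...,2]<220);P=W[k];print(k.sum(),P.max(0) if len(P) else 0,P.mean(0))
o=bot.get_obs();print(o["time"],o["tcp_pos"])
E
```

```text
tcp_pos: [400.6, 319.2, 309.2]
tcp_pos: [402.7, 318.0, 307.9]
tcp_pos: [402.8, 317.9, 307.9]
tcp_pos: [402.8, 318.0, 308.0]
tcp_pos: [402.7, 318.0, 308.0]
tcp_pos: [402.7, 318.0, 308.0]
1 [547.95602978 266.30968006  75.24324098] [547.95602978 266.30968006  75.24324098]
6.85 [402.75803143 317.99495559 308.0027438 ]
```

View pics/scene3.png

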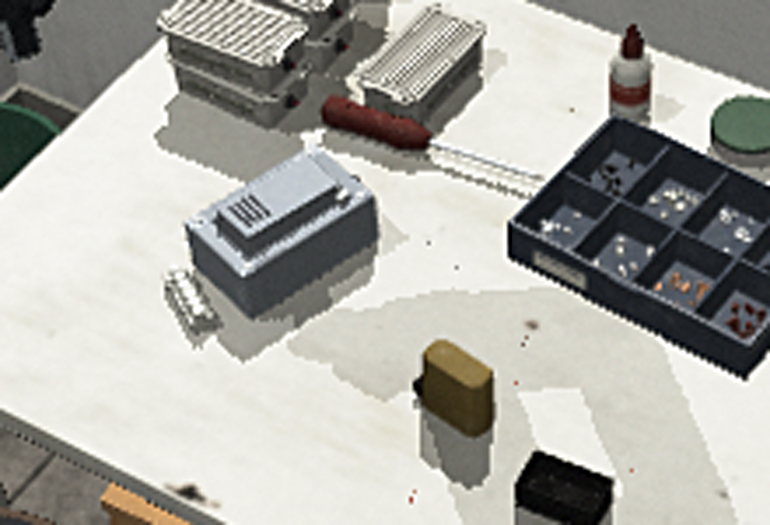

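The lid still looks shut after 3 s, and nothing else moved. I'll compare the lid's angle before and after, averaging several depth frames.

```bash
python3 - <<'E'
from h import *
O=np.array([561,258]);u=np.array([.953,-.305]);v=np.array([.305,.953])
def ang(c,d):
    W=cloud(c,d);q=W[...,:2]-O;a=q@u;b=q@v
    k=(a>-42)&(a<38)&(abs(b)<19)&(W[...,2]>55)&(W[...,2]<100);f=np.polyfit(a[k],W[k][:,2],1)
    r=[np.median(W[k&(a<-5)][:,2]),np.median(W[k&(a>5)][:,2])];return k.sum(),np.round(f,4),np.round(r,1)
for c in("top","scene"): print(c,"old",ang(c,np.load(f"pics/{c}1.npy")))
for i in range(3):
    for c in("top","scene"): d=bot.camera(c)[1];print(c,"new",ang(c,d))
for n in("fuse_pad","fuse_hinge"): print(n,[(r["point"],r["confidence"]) for r in bot.search_frame(n,"scene")])
E
```

```text
top old (np.int64(549), array([-2.12000e-02,  6.67166e+01]), array([67.2, 66.4]))
scene old (np.int64(321), array([-2.08000e-02,  6.69514e+01]), array([68. , 67.2]))
top new (np.int64(558), array([-1.30000e-02,  6.65863e+01]), array([67. , 66.4]))
scene new (np.int64(322), array([-7.80000e-03,  6.69323e+01]), array([67.5, 67.2]))
top new (np.int64(557), array([-1.92000e-02,  6.66062e+01]), array([66.8, 66.1]))
scene new (np.int64(311), array([-7.5000e-03,  6.6978e+01]), array([67.7, 67.3]))
top new (np.int64(556), array([-1.57000e-02,  6.67915e+01]), array([67.2, 66.6]))
scene new (np.int64(338), array([-2.2400e-02,  6.6941e+01]), array([68.2, 66.8]))
fuse_pad [([548.8, 256.9, 65.6], 0.72), ([462.7, -49.5, 11.3], 0.48), ([489.7, -282.7, 65.2], 0.23)]
fuse_hinge [([551.5, 255.1, 64.2], 0.58)]
```

The lid angle is unchanged, so the latch evidently didn't trip and the lid came back shut. The press was only about 0.1 s at depth. I'll press again, approaching the stop more gently and holding there.

```bash
python3 -m jog '-3.5 0 0 0 0 0;-4 0 0 0 0 0;-3.5 0 2.0 0 0 0;-2.0 0 3 0 0 0;0 0 3.5 0 0 0'; python3 -m jog '0 0 3 0 0 0;0 0 2.5 0 0 0;0 0 0 0 0 0'
```

```text
time: 7.67
tcp_pos: [531.8, 269.9, 228.9]
tcp_rot: [[-0.926, 0.376, 0.018], [0.376, 0.926, 0.01], [-0.013, 0.016, -1.0]]
force: [0.0, -1.1, -0.6]
gripper_width: -0.5
time: 7.92
tcp_pos: [532.3, 267.6, 165.6]
tcp_rot: [[-0.925, 0.379, 0.012], [0.379, 0.925, 0.007], [-0.009, 0.011, -1.0]]
force: [-1.3, -0.2, -0.9]
gripper_width: 0.1
```

```bash
python3 -m jog '0 -0.2 3 0.011 0.008 0;0 0 2.5 0 0 0;0 0 1.5 0 0 0;0 0 0.5 0 0 0;0 0 0 0 0 0'; python3 -m jog '0 0 0 0 0 0'
```

```text
time: 8.33
tcp_pos: [534.1, 267.1, 92.3]
tcp_rot: [[-0.925, 0.379, 0.003], [0.379, 0.925, 0.001], [-0.002, 0.002, -1.0]]
force: [0.6, 0.5, 0.0]
gripper_width: -0.0
time: 8.42
tcp_pos: [534.5, 267.4, 93.4]
tcp_rot: [[-0.925, 0.379, 0.003], [0.379, 0.925, 0.001], [-0.003, 0.002, -1.0]]
force: [0.5, -0.2, -0.2]
gripper_width: 0.1
```

```bash
python3 -m jog '0 -0.2 0.8 0 0 0;0 0 0.8 0 0 0;0 0 0.6 0 0 0;0 0 0.3 0 0 0;0 0 0 0 0 0'
```

```text
time: 8.83
tcp_pos: [536.4, 266.8, 71.0]
tcp_rot: [[-0.925, 0.379, 0.01], [0.379, 0.925, 0.004], [-0.008, 0.008, -1.0]]
force: [-0.1, -1.1, -0.2]
gripper_width: 0.0
```

```bash
python3 -m jog '0.4 -0.2 0 0.006 0.007 0;0 0 0.3 0 0 0;0 0 0.3 0 0 0'; python3 -m jog '0 0 0.25 0 0 0;0 0 0.2 0 0 0'
```

```text
time: 9.08
tcp_pos: [531.9, 266.6, 65.2]
tcp_rot: [[-0.925, 0.379, 0.001], [0.379, 0.925, 0.001], [-0.001, 0.002, -1.0]]
force: [-2.0, -0.1, 4.1]
gripper_width: -0.1
time: 9.25
tcp_pos: [531.5, 266.8, 60.7]
tcp_rot: [[-0.925, 0.379, 0.001], [0.379, 0.925, 0.001], [-0.0, 0.001, -1.0]]
force: [-5.5, -0.4, 20.1]
gripper_width: -0.1
```

At the stop, and the force is rising (20 N at z=60.7). One small increment, then hold.

```bash
python3 -m jog '0 0 0.1 0 0 0;0 0 0.05 0 0 0'; python3 -m jog '0 0 0.05 0 0 0;0 0 0.05 0 0 0'
```

```text
time: 9.42
tcp_pos: [531.5, 267.0, 59.9]
tcp_rot: [[-0.926, 0.379, 0.001], [0.379, 0.926, 0.002], [-0.0, 0.002, -1.0]]
force: [-3.4, -1.7, 11.1]
gripper_width: 0.4
time: 9.58
tcp_pos: [531.5, 267.0, 59.8]
tcp_rot: [[-0.926, 0.379, 0.001], [0.379, 0.926, 0.002], [-0.001, 0.002, -1.0]]
force: [-4.6, -2.5, 15.2]
gripper_width: 0.1
```

```bash
python3 -m jog '0 0 0.15 0 0 0;0 0 0.1 0 0 0'; python3 -m jog '0 0 -0.5 0 0 0;0 0 -0.7 0 0 0;0 0 -1 0 0 0;0 0 -2 0 0 0;0 0 -3 0 0 0'; python3 -m jog '0 0 -4 0 0 0;0 0 -4 0 0 0;1 0 -4 0 0 0;3 0 -2.5 0 0 0;3.5 0 -1 0 0 0'; python3 -m jog '3.5 0 0 0 0 0;3 0 0 0 0 0;0 0 0 0 0 0;0 0 0 0 0 0;0 0 0 0 0 0'
python3 - <<'E'
from h import *
p,d=bot.camera("scene");cv2.imwrite("pics/scene4.png",cv2.resize(p[150:280,180:330,::-1],None,fx=4,fy=4,interpolation=cv2.INTER_CUBIC))
E
```

```text
time: 9.75
tcp_pos: [531.6, 267.1, 59.6]
tcp_rot: [[-0.926, 0.378, 0.002], [0.378, 0.926, 0.002], [-0.001, 0.003, -1.0]]
force: [-8.4, -4.5, 28.1]
gripper_width: 0.2
time: 10.17
tcp_pos: [528.5, 265.6, 130.0]
tcp_rot: [[-0.926, 0.378, -0.005], [0.378, 0.926, -0.001], [0.004, -0.003, -1.0]]
force: [-0.8, -0.4, 0.7]
gripper_width: 0.4
time: 10.58
tcp_pos: [463.1, 292.9, 296.3]
tcp_rot: [[-0.924, 0.382, -0.0], [0.382, 0.924, 0.0], [0.0, 0.0, -1.0]]
force: [0.1, 0.8, -0.2]
gripper_width: 0.0
time: 11.0
tcp_pos: [397.1, 321.0, 304.7]
tcp_rot: [[-0.925, 0.38, 0.008], [0.38, 0.925, 0.007], [-0.005, 0.01, -1.0]]
force: [0.0, 0.5, -0.3]
gripper_width: -0.4
```

View pics/scene4.png

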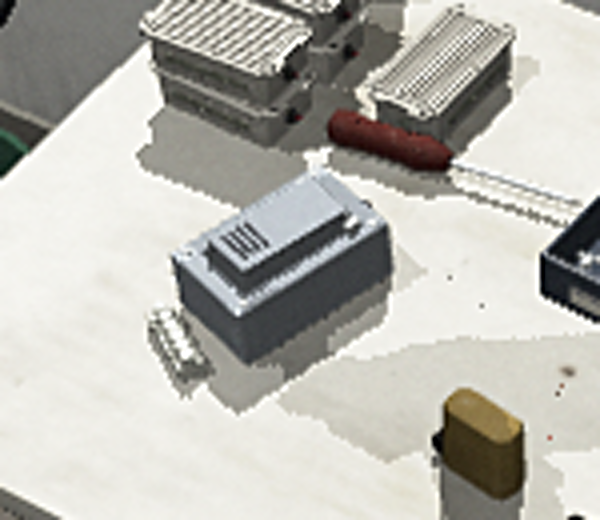

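About 1 s after release it still looks shut. I'll wait a bit and measure the lid angle.

```bash
cat >> h.py <<'E'
O=np.array([561,258]);U=np.array([.953,-.305]);V=np.array([.305,.953])
def ang(c):
    W=cloud(c,bot.camera(c)[1]);q=W[...,:2]-O;a=q@U;b=q@V
    k=(a>-42)&(a<38)&(abs(b)<19)&(W[...,2]>40)&(W[...,2]<180);f=np.polyfit(a[k],W[k][:,2],1)
    return k.sum(),round(f[0],3),[round(float(np.median(W[k&(a>l)&(a<l+20)][:,2])),1) for l in(-42,-22,-2,18)]
E
for i in 1 2 3; do python3 -c "
from h import *
print(bot.get_obs()['time'],ang('scene'),ang('top'))"; python3 -m jog '0 0 0 0 0 0;0 0 0 0 0 0;0 0 0 0 0 0;0 0 0 0 0 0;0 0 0 0 0 0' |head -1;done
```

```text
11.05 (np.int64(357), np.float64(-0.007), [67.7, 67.8, 67.0, 66.9]) (np.int64(562), np.float64(-0.014), [67.5, 67.0, 66.6, 66.4])
time: 11.57
11.5667 (np.int64(368), np.float64(-0.008), [67.6, 67.1, 66.8, 66.7]) (np.int64(553), np.float64(-0.019), [66.9, 66.8, 66.6, 65.9])
time: 12.08
12.0833 (np.int64(361), np.float64(-0.024), [68.3, 66.8, 67.0, 66.5]) (np.int64(554), np.float64(-0.01), [67.0, 66.8, 67.0, 66.2])
time: 12.6
```

Still shut. The pad went down about 7 mm, so I need to see whether the lid really turns. I'll press again, held longer and firmer, and measure the lid angle from the camera while it's pressed.

```bash
python3 -m jog '-3.5 0 0 0 0 0;-4 0 0 0 0 0;-4 0 2.0 0 0 0;-2.0 0 3.5 0 0 0;0 0 4 0 0 0'; python3 -m jog '0 0 4 0 0 0;0 0 4 0 0 0;0 0 3.5 0 0 0;0 0 2 0 0 0;0 0 0 0 0 0'
```

```text
time: 13.02
tcp_pos: [532.3, 270.2, 215.6]
tcp_rot: [[-0.925, 0.38, 0.021], [0.38, 0.925, 0.013], [-0.015, 0.02, -1.0]]
force: [0.4, 0.0, 0.6]
gripper_width: -0.0
time: 13.43
tcp_pos: [534.8, 268.7, 68.4]
tcp_rot: [[-0.923, 0.384, 0.017], [0.384, 0.923, 0.011], [-0.011, 0.016, -1.0]]
force: [-1.2, -0.2, 0.5]
gripper_width: -0.3
```

```bash
python3 -m jog '0.2 -0.25 0 0.014 0.012 0;0 0 0.3 0 0 0;0 0 0.3 0 0 0'; python3 -c "
from h import *
print(ang('scene'),ang('scene'),bot.get_obs()['force'])"; python3 -m jog '0 0 0.2 0 0 0;0 0 0.2 0 0 0'
```

```text
time: 13.68
tcp_pos: [531.7, 267.1, 63.8]
tcp_rot: [[-0.924, 0.384, -0.003], [0.384, 0.924, 0.001], [0.003, -0.0, -1.0]]
force: [-3.4, -0.9, 4.4]
gripper_width: 0.2
(np.int64(347), np.float64(-0.392), [81.9, 64.1, 65.0, 66.2]) (np.int64(353), np.float64(-0.376), [78.4, 64.6, 63.9, 66.0]) [-2.03646471 -0.14831123  3.80450627]
time: 13.95
tcp_pos: [532.6, 267.6, 62.0]
tcp_rot: [[-0.924, 0.383, 0.001], [0.383, 0.924, 0.002], [0.0, 0.002, -1.0]]
force: [-3.7, -1.4, 5.5]
gripper_width: 0.0
```

```bash
python3 -m jog '0 0 0.2 0 0 0;0 0 0.2 0 0 0;0 0 0.15 0 0 0'; python3 -m jog '0 0 0.15 0 0 0;0 0 0.2 0 0 0'; python3 -c "
from h import *
print(ang('scene'),ang('scene'),bot.get_obs()['force'])
p=bot.camera('scene')[0];cv2.imwrite('pics/s5.png',cv2.resize(p[150:280,180:330,::-1],None,fx=4,fy=4,interpolation=cv2.INTER_CUBIC))"
```

```text
time: 14.2
tcp_pos: [532.8, 267.9, 59.6]
tcp_rot: [[-0.924, 0.383, 0.003], [0.383, 0.924, 0.003], [-0.001, 0.004, -1.0]]
force: [-11.0, -4.1, 32.3]
gripper_width: 0.3
time: 14.37
tcp_pos: [532.8, 267.9, 59.5]
tcp_rot: [[-0.924, 0.383, 0.004], [0.383, 0.924, 0.004], [-0.003, 0.005, -1.0]]
force: [-11.2, -5.2, 34.8]
gripper_width: -0.2
(np.int64(371), np.float64(-0.339), [76.9, 61.2, 62.5, 66.0]) (np.int64(348), np.float64(-0.28), [75.7, 61.7, 63.3, 65.8]) [-10.67122381  -5.08092452  28.7090251 ]
```

View pics/s5.png

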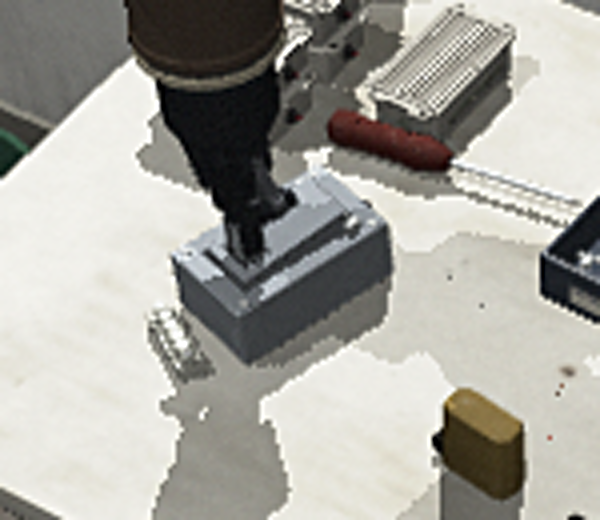

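The picture shows the fingers on the pad at (240,250) and the lid tilted well down to the stop. Now release and monitor.

```bash
python3 -m jog '0 0 -1.5 0 0 0;0 0 -3 0 0 0;0 0 -4 0 0 0;0 0 -4 0 0 0;0 0 -4 0 0 0'; python3 -c "
from h import *
print(ang('scene'),ang('scene'))"; python3 -m jog '2 0 -3.5 0 0 0;3.5 0 -1.5 0 0 0;3.5 0 0 0 0 0;3.5 0 0 0 0 0;2 0 0 0 0 0'; for i in 1 2 3;do python3 -m jog '0 0 0 0 0 0;0 0 0 0 0 0;0 0 0 0 0 0'|head -1;python3 -c "
from h import *
print(ang('scene'),ang('top'))";done
```

```text
time: 14.93
tcp_pos: [529.2, 266.0, 225.9]
tcp_rot: [[-0.924, 0.383, -0.002], [0.383, 0.924, 0.001], [0.002, 0.0, -1.0]]
force: [1.0, 0.6, 1.0]
gripper_width: 0.0
(np.int64(331), np.float64(-0.373), [93.9, 86.6, 79.3, 71.0]) (np.int64(341), np.float64(-0.403), [97.0, 90.6, 80.4, 71.5])
time: 15.45
tcp_pos: [402.3, 323.6, 282.7]
tcp_rot: [[-0.921, 0.388, 0.021], [0.388, 0.921, 0.013], [-0.015, 0.02, -1.0]]
force: [0.3, 0.0, 0.2]
gripper_width: 0.3
time: 15.7
(np.int64(208), np.float64(-1.352), [123.3, 129.8, 127.7, 77.7]) (np.int64(330), np.float64(-0.718), [43.2, 128.7, 132.6, 101.9])
time: 16.05
(np.int64(182), np.float64(-1.31), [40.0, 133.0, 135.8, 77.5]) (np.int64(284), np.float64(-0.194), [41.4, 131.8, 136.3, 114.3])
time: 16.4
(np.int64(189), np.float64(-1.651), [nan, 133.9, 135.1, 87.5]) (np.int64(276), np.float64(-0.371), [42.5, 132.5, 136.4, 116.2])
  return _methods._mean(a, axis=axis, dtype=dtype,
  ret = ret.dtype.type(ret / rcount)
```

The lid is springing open. I'll wait 3 s more and check it.

```bash
for i in 1 2 3 4 5 6 7; do python3 -m jog '0 0 0 0 0 0;0 0 0 0 0 0;0 0 0 0 0 0;0 0 0 0 0 0;0 0 0 0 0 0'|head -1;done;python3 - <<'E'
from h import *
print(ang('top'),ang('top'))
p,d=bot.camera("scene");cv2.imwrite("pics/s6.png",p[:,:,::-1])
W=cloud("scene",d);q=W[...,:2]-O;a=q@U;k=(a>-42)&(a<90)&(abs(q@V)<19)&(W[...,2]>75)&(W[...,2]<170)
# front face line: lid top surface a vs z
P=np.c_[a[k],W[k][:,2]];f=cv2.fitLine(P.astype(np.float32),cv2.DIST_HUBER,0,.01,.01).ravel();print(k.sum(),P.max(0),"angle",np.arctan2(abs(f[1]),abs(f[0])))
for n in("battery_box","terminal_strip","gauge_block","tape_measure","potting_tub"):
    bot.camera("top");print(n,[np.round(r["point"]) for r in bot.search_frame(n,"top")[:1]])
E
```

```text
time: 16.92
time: 17.33
time: 17.75
time: 18.17
time: 18.58
time: 19.0
time: 19.42
(np.int64(276), np.float64(-0.381), [41.6, 132.2, 136.7, 115.5]) (np.int64(277), np.float64(-0.276), [41.4, 132.0, 136.0, 116.4])
177 [ 37.13272208 144.38165922] angle 1.1861218
battery_box [array([ 494., -275.,   50.])]
terminal_strip [array([473., 289.,  13.])]
gauge_block [array([ 405., -291.,   26.])]
tape_measure [array([488.,  61.,  57.])]
potting_tub [array([457., -57.,  -1.])]
```

View pics/s6.png

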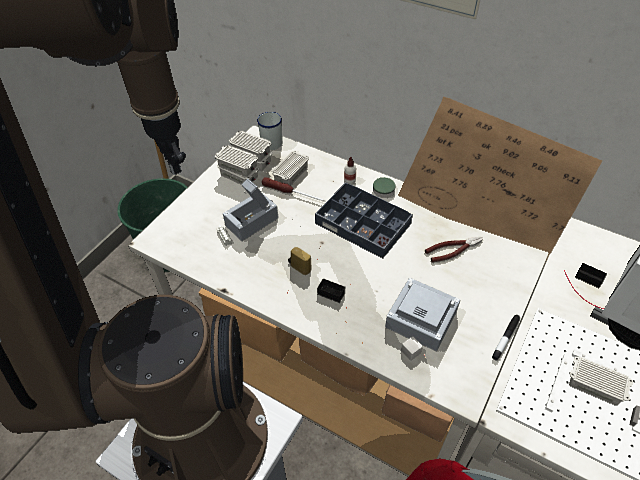

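The picture shows the fuse lid standing open at (258,205), measured at about 1.19 rad. The battery box is shut at (422,312), the small things are where they were, and the hand is clear at (175,155). Handing in.

```bash
python3 -c "
from rig import bot
print(bot.get_obs()['time'],bot.job_done())"
```

```text
the job is handed in; nothing more can be done
20.0667 None
```

The fuse lid is open and I handed the job in at about 20 s of the 29 s allowed, but it took three presses on the pad instead of one.

**Presses:** After the first two presses the lid came back shut at its old angle, although both pushed the pad about 7 mm down to its stop. I took this to mean the latch had not tripped. I then pressed a third time, slower and held at about 30 N at the stop. The lid sprang open as soon as I let go.

**Last checks:**
- **Fuse lid:** it stood at about 1.19 rad and did not change for about 3 s, with the hand about 280 mm above the bench and clear of the box.
- **Battery lid:** it looks shut in the picture; I did not measure its angle.
- **Small things:** all four were found within about 4 mm of where they started, which is within the network's error.

**What is uncertain:**
- **Latch count:** I could not read the latch position. If the first two presses did move it, "exactly one press" may not hold.
- **First press force:** it briefly reached about 100 N at the wrist, under the 120 N limit but much harder than intended.

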